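# Set out the serving board round the wide tin

## Task

Set out the square wooden board round the wide tin that already stands on it: the jar on the coaster beside the tin (to its left or right), the short white bottle on the coaster straight in front of or behind the tin (nearer to or farther from you), and the spice jar on the coaster diagonally across from the tin. Stand the small tin squarely on top of the wide tin, which stays where it is. Leave each thing upright and centred on its place.

Things in the scene. Friction and masses are not known exactly. Their poses are not given: they have to be found in the camera images.
- board: Square board of light wood, 200 x 200 x 12 mm, fixed on the worktop to the robot's left, turned at most 12 degrees. Dark lines divide it into four quarters; three coasters and the wide tin stand one in the middle of each (100 mm apart). Origin at the centre of its underside; x points away from the robot, y left, z up; the top is 12 mm above the origin.
- mat_grey: Flat grey mat, 180 x 380 x 6 mm, fixed, to the robot's right. The things to move start on it, centres about 95 to 105 mm apart, with a garlic bulb and a roll of tape that are not needed. A dish rack stands close behind it; a wall cabinet (underside 520 mm up, front 590 mm ahead of the robot) hangs behind the board. Origin under its centre.
- coaster_1: One of three equal round dark rubber coasters, 72 mm across and 4 mm thick, fixed on the wooden board. Origin at the centre of its underside, on the board's top (its own top is 4 mm above the origin); axes parallel to the board's edges, as the board's.
- coaster_2: One of three equal round dark rubber coasters, 72 mm across and 4 mm thick, fixed on the wooden board. Origin at the centre of its underside, on the board's top (its own top is 4 mm above the origin); axes parallel to the board's edges, as the board's.
- coaster_3: One of three equal round dark rubber coasters, 72 mm across and 4 mm thick, fixed on the wooden board. Origin at the centre of its underside, on the board's top (its own top is 4 mm above the origin); axes parallel to the board's edges, as the board's.
- wide_tin: Low wide food tin, a cylinder 75 mm across and 58 mm high with a flat top, loose, standing on the wooden board (not on a coaster) in the middle of any one of its quarters; too wide to be gripped comfortably and not to be moved. Origin at the centre of its underside; at the start its x and y are parallel to the board's.
- jar: Wide glass food jar with a pale grey screw lid, round, 66 mm across and 100 mm high: the widest of the things to be moved. It starts upright on the flat grey mat, among the others. Origin at the centre of its underside, z up; the yaw means nothing.
- white_bottle: Short opaque white bottle with a ribbed blue screw cap, round, 45 mm across and 81 mm high. It starts upright on the flat grey mat, among the others. Origin at the centre of its underside, z up; the yaw means nothing.
- spice_jar: Slim straight spice jar with a tall red screw cap, round, 46 mm across and 109 mm high: the tallest of the things to be moved. It starts upright on the flat grey mat, among the others. Origin at the centre of its underside, z up; the yaw means nothing.
- small_tin: Small food tin with metal rims and a flat top, a cylinder 58 mm across and 72 mm high. It starts upright on the flat grey mat, among the others. Origin at the centre of its underside, z up; the yaw means nothing.
There are look-alikes about, which are no part of the job. What is shaped like the spice_jar but black or yellow is not meant.

How it is judged (in metres and radians):
At the end, for the whole second after the job is handed in: Jar on the coaster beside the wide tin (same row), white bottle on the one in front of or behind it (same column), spice jar on the diagonal one, each within 14 mm of its centre; small tin on the wide tin within 14 mm; wide tin moved under 12 mm; all upright within 0.1 rad and at rest ((horizontal distance between jar and coaster_1 below 0.014 m or horizontal distance between jar and coaster_2 below 0.014 m or horizontal distance between jar and coaster_3 below 0.014 m) and z of jar in the frame of board between 0.012 and 0.021 m and x of jar in the frame of wide_tin between -0.04 and 0.04 m and (horizontal distance between white_bottle and coaster_1 below 0.014 m or horizontal distance between white_bottle and coaster_2 below 0.014 m or horizontal distance between white_bottle and coaster_3 below 0.014 m) and z of white_bottle in the frame of board between 0.012 and 0.021 m and y of white_bottle in the frame of wide_tin between -0.04 and 0.04 m and (horizontal distance between spice_jar and coaster_1 below 0.014 m or horizontal distance between spice_jar and coaster_2 below 0.014 m or horizontal distance between spice_jar and coaster_3 below 0.014 m) and z of spice_jar in the frame of board between 0.012 and 0.021 m and horizontal distance between spice_jar and wide_tin above 0.12 m and horizontal distance between small_tin and wide_tin below 0.014 m and z of small_tin in the frame of wide_tin between 0.054 and 0.062 m and distance of wide_tin from where it was at the start of the episode below 0.012 m and angle between each of jar, white_bottle, spice_jar, small_tin, wide_tin's own z axis and vertical below 0.1 rad and linear speed of each of jar, white_bottle, spice_jar, small_tin, wide_tin below 0.02 m/s and angular speed of each of jar, white_bottle, spice_jar, small_tin, wide_tin below 0.2 rad/s); the robot touches nothing.
It also fails if it takes over 118 s, if anything falls off the work surface, if the arm or the gripper's body presses on something with over 40 N, if the wrist force passes 120 N, or if a joint passes its speed limit or range.

## Robot

A 6-joint arm with a two-finger parallel gripper is mounted at the origin on a cart in front of the work surface, level with it; the furniture and walls round the work are solid. World frame = base frame: x ahead of the robot, y to its left, z up, the work surface at z = 0. Lengths are in mm, angles in degrees, forces in N, time in s.
With the tool pointing down it reaches from about 300 to 850 mm from the base axis. Payload 4.2 kg.
Tool frame: the origin (TCP) lies midway between the tips of the shut fingers; the grasp point (between the pads) lies 19 mm behind it; z points along the fingers, y is the line along which they close (so a half turn about z gives the same grasp; the last joint's range is limited). The gripper opens to 91 mm and grips with 3 to 60 N. Pads are 32 mm wide; open, the fingers measure 118 mm over their backs; the gripper's body (76 mm by 178 mm) begins 60 mm behind the grasp point.
Start: joints at [-68.698, 18.312, 89.639, -0, 72.044, -1.146], TCP at [219.57, -531.444, 213.976] pointing down, gripper open.
Joint ranges: [-177.97, 177.97], [-48.28, 115.42], [12.27, 149.76], [-77.06, 257.06], [2.81, 150.46], [-146.56, 146.56]. Speed limits (degrees/s): [147.25, 147.25, 180, 180, 180, 180].

## Interface

Orientations are given as [roll, pitch, yaw] about the fixed x, y, z axes, in that order (R = Rz(yaw) Ry(pitch) Rx(roll)).
In Python, from workcell import env gives the robot as it stands.
- The arm moves only by the shell command python3 -m jog 'ROWS' [FORCE]. ROWS is a JSON object of lists of equal length, an entry for each row: "jaw": the finger opening in mm, from 0 to 91.2; "slide": the shift along the tool's x, y, z in units of 30 mm (1.0 is 30 mm), a list of three; "spin": the turn about the tool's z in units of 8 degrees (1.0 is 8 degrees). In form: {"jaw": [jaw, ...], "slide": [[dx, dy, dz], ...], "spin": [spin, ...]}. A call has 1 to 10 rows; each row shifts and turns the commanded pose from where the row before left it, along the tool's axes as they then stand; what a row does not reach is not made up. A row lasts 1/10 s, in which the tool goes at most 50 mm and 8.59 degrees, less where a joint would pass 70% of its speed; a pose out of reach is approached as far as the arm can. A call is refused whole if a number of a shift passes 1 or a number of a turn 1, either way. A call with a gripper value outside its range is refused whole. The fingers move at their own pace and stop on an object; FORCE is the grip in N (left out, the last holds). Time passes only in rows, so rows that do not move let the fingers close. It gives the time, the measured TCP pose, the force, the opening and the grip force at its end, in the units of the state.
- env.state(): the state, without advancing time (a new reading comes with each control period).
- env.grab_frame(name): name is "side" or "top" or "wrist"; returns the picture (480x640x3 uint8, red, green, blue); there is no depth.
- env.camera_model(name): a dict with "fx", "fy", "cx", "cy" (pixels), "camera_from_world" (4x4, takes a point from world to camera coordinates). Camera axes: x right, y up, looking along -z (the intrinsics and any distortion apply to the point x, -y, -z); pixel columns grow to the right and rows downward; lengths in mm; the calibration is good to about 2 mm. A picture is of the moment at which its call begins: read the wrist's pose just before it. camera_model takes no time and is no camera call; for the wrist camera it gives the pose at the moment of the call.
- env.job_done(): hands the job in; it is judged then, once.
The state is a dict: "time_s": time; "qpos": joint angles; "qvel": joint speeds; "effort": joint torques, N m; "ee_pos": TCP position; "ee_rot": TCP orientation; "force": force on the tool from outside, world axes, zero at the start; "torque": the same for the moment, N m; "gripper_width": finger opening in mm; "gripper_force": force on a finger pad.
Only numpy, scipy, OpenCV 4.12 (cv2) and the standard library are available. Lean on these libraries where they do the work, as an engineer would, in place of code of your own. Each camera call takes 0.05 s, during which the arm holds its last target. There are 200 camera calls.

## Working session

There is one attempt and no reset: what is moved stays moved. The work goes in short steps, Python scripts to look and compute and a shell command to move; the robot and the scene stay as the last step left them, time stands still between calls to the robot, and variables do not carry over. Pictures are saved under pics/ and viewed, at most 14 in all, crops included, and the job is handed in when it is done.

```bash
mkdir -p pics; python3 - <<'E'
from workcell import env
import cv2,numpy as np
for n in ["side","top","wrist"]:
    im=env.grab_frame(n); cv2.imwrite(f"pics/{n}0.png",im[:,:,::-1])
    m=env.camera_model(n); print(n,{k:(np.round(v,3).tolist()) for k,v in m.items()})
s=env.state(); print(s)
E
```

```text
side {'fx': 485.13, 'fy': 485.13, 'cx': 324.752, 'cy': 240.383, 'camera_from_world': [[0.997, 0.071, -0.014, -427.779], [-0.016, 0.402, 0.916, -32.267], [0.071, -0.913, 0.402, -1342.182], [0.0, 0.0, 0.0, 1.0]]}
top {'fx': 469.908, 'fy': 469.908, 'cx': 312.256, 'cy': 238.158, 'camera_from_world': [[0.006, -1.0, 0.005, -59.98], [0.996, 0.007, 0.092, -448.904], [-0.093, 0.004, 0.996, -1300.993], [0.0, 0.0, 0.0, 1.0]]}
wrist {'fx': 396.01, 'fy': 396.01, 'cx': 325.355, 'cy': 238.703, 'camera_from_world': [[0.381, -0.925, -0.002, -574.25], [0.889, 0.367, -0.273, 31.249], [0.253, 0.102, 0.962, -392.82], [0.0, 0.0, 0.0, 1.0]]}
{'time_s': 0.15, 'qpos': array([-6.86987260e+01,  1.83454823e+01,  8.96868678e+01, -4.44361748e-05,
        7.20438676e+01, -1.14402934e+00]), 'qvel': array([ 0.03570539, -0.11533688, -0.32089108,  0.04652716,  0.05307844,
       -0.00111681]), 'effort': array([-8.28238335e-04, -4.12775588e+01, -2.32155329e+01,  7.27556250e-02,
        4.34144307e-02, -9.03663840e-05]), 'ee_pos': array([ 219.42736256, -531.10906552,  213.31439895]), 'ee_rot': array([-1.79923797e+02, -1.47949905e-03,  2.24453161e+01]), 'force': array([ 0.13594198,  0.00755018, -0.76205265]), 'torque': array([ 0.00340086, -0.0615097 ,  0.01766206]), 'gripper_force': 0.0, 'gripper_width': 91.3903763373115}
```

View pics/top0.png

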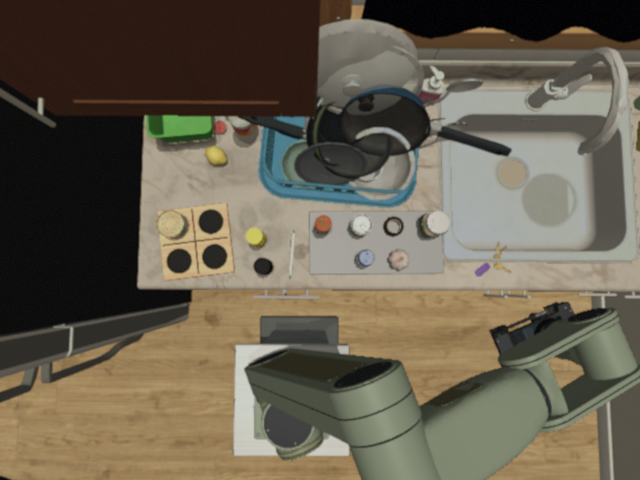

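View pics/side0.png

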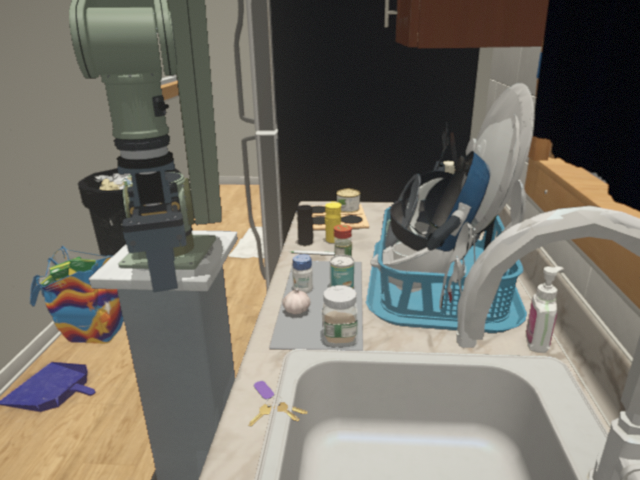

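The top view shows the wide tin far left on the board at (171,224), with coasters at (211,221), (180,260) and (214,256). On the mat are the spice jar (323,225), small tin (361,226), tape (394,226), jar (435,223), white bottle (366,258) and garlic (399,259). The yellow (256,237) and black (263,267) look-alikes stand between the board and the mat. The side view agrees. The wrist view comes next, with enlarged crops.

```bash
python3 - <<'E'
import cv2,numpy as np
t=cv2.imread("pics/top0.png"); s=cv2.imread("pics/side0.png")
def crop(im,x,y,w,h,k): return cv2.resize(im[y:y+h,x:x+w],None,fx=k,fy=k,interpolation=cv2.INTER_CUBIC)
a=crop(t,150,195,130,90,3); b=crop(t,305,205,150,75,3)
c=crop(s,270,180,120,170,3.4)
A=np.zeros((600,800,3),np.uint8); A[:270,:390]=a; A[300:525,:450]=b; 
cc=c[:578,:340] if False else c
print(c.shape)
h,w=min(600,c.shape[0]),min(345,c.shape[1]); A2=cv2.resize(c,(400,int(400*c.shape[0]/c.shape[1])))[:600]
A[:,400:800][:A2.shape[0]]=np.where(A[:,400:800][:A2.shape[0]].sum()<0,0,A2) if False else A[:,400:800][:A2.shape[0]]
cv2.imwrite("pics/crop_top.png",A[:, :460]); 
E
```

```text
(578, 408, 3)
```

View pics/crop_top.png

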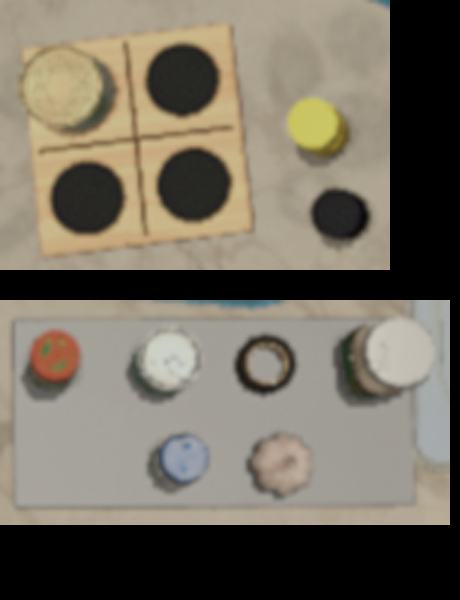

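View pics/wrist0.png

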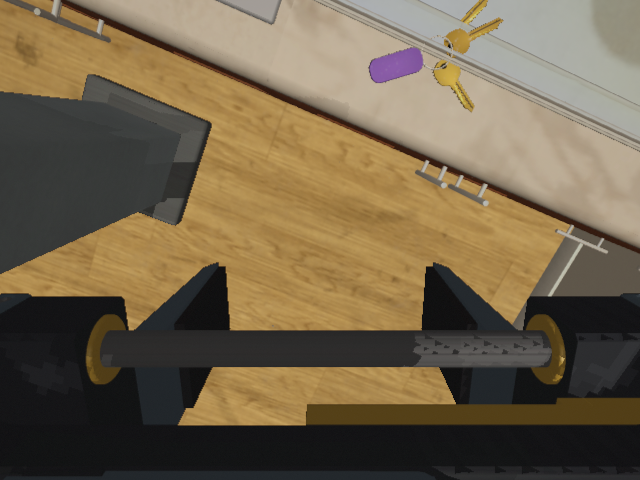

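The crops give enlarged centres. The board tin's top is at (62,87) and the coasters are at (182,79), (88,197) and (194,184). On the mat, the red cap is at (56,357), the small tin's top at (168,360), the jar lid at (400,353) and the blue cap at (185,459). The wrist view shows no targets yet, only keys by the sink edge. I'll locate these points and cross-check the heights in an enlarged side crop.

```bash
cat > h.py <<'E'
import numpy as np,cv2
from workcell import env
def ray(m,u,v):
    T=np.array(m["camera_from_world"]); R=T[:3,:3]; c=-R.T@T[:3,3]
    d=R.T@np.array([(u-m["cx"])/m["fx"],-(v-m["cy"])/m["fy"],-1]); return c,d
def atz(m,u,v,z):
    c,d=ray(m,u,v); return c+d*(z-c[2])/d[2]
def proj(m,p):
    T=np.array(m["camera_from_world"]); q=T[:3,:3]@np.array(p,float)+T[:3,3]
    return np.array([m["cx"]+m["fx"]*q[0]/-q[2], m["cy"]-m["fy"]*q[1]/-q[2]])
def tri(r):  # least-squares point of rays
    A=0;b=0
    for c,d in r:
        d=d/np.linalg.norm(d); P=np.eye(3)-np.outer(d,d); A=A+P; b=b+P@c
    return np.linalg.solve(A,b)
E
python3 - <<'E'
from h import *
mt=env.camera_model("top"); ms=env.camera_model("side")
f=lambda u,v,ox,oy:(ox+(u+.5)/3-.5,oy+(v+.5)/3-.5)
P={"wide":(62,87,150,195,70),"c_FR":(182,79,150,195,16),"c_NL":(88,197,150,195,16),"c_NR":(194,184,150,195,16),
"spice":(56,57,305,205,115),"small":(168,60,305,205,78),"tape":(265,63,305,205,20),"jar":(400,53,305,205,106),"bottle":(185,159,305,205,87),"garlic":(281,163,305,205,40),
"yellow":(315,125,150,195,109),"black":(338,213,150,195,109)}
for k,(u,v,ox,oy,z) in P.items():
    p=atz(mt,*f(u,v,ox,oy),z); print(k,p.round(1),proj(ms,p).round(1))
s=cv2.imread("pics/side0.png")
c=cv2.resize(s[180:350,270:400],None,fx=3.5,fy=3.5,interpolation=cv2.INTER_CUBIC); cv2.imwrite("pics/crop_side.png",c)
m=env.camera_model("wrist");T=np.array(m["camera_from_world"]);print("wcam",-T[:3,:3].T@T[:3,3])
E
```

```text
wide [481.6 328.4  70. ] [347.8 192.5]
c_FR [496.5 231.8  16. ] [351.6 218.7]
c_NL [384.6 316.7  16. ] [318.1 209. ]
c_NR [397.5 217.9  16. ] [319.6 219.9]
spice [478.9 -85.4 115. ] [342.  227.6]
small [ 481.5 -187.2   78. ] [341.4 259.5]
tape [ 486.4 -284.8   20. ] [341.9 303.9]
jar [ 485.7 -388.7  106. ] [339.4 293.1]
bottle [ 392.  -201.1   87. ] [301.6 257.9]
garlic [ 391.3 -295.1   40. ] [296.9 297.1]
yellow [444.9  94.5 109. ] [332.3 205.1]
black [368.1  73.2 109. ] [304.1 207.4]
wcam [ 290.51083114 -502.22574958  385.25237612]
```

View pics/crop_side.png

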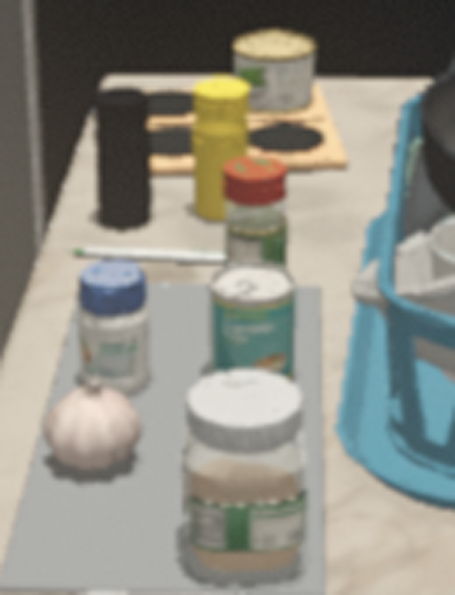

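The side crop agrees with the top-view estimates to about 1 px. Wide tin top is at (274,43), coaster at (286,137), red cap (255,165), small tin (253,284), lid (245,395), blue cap (112,268). So the stated heights hold. I'll take one wrist look over the mat to refine the positions.

```bash
cat > go.py <<'E'
import sys,numpy as np
from scipy.spatial.transform import Rotation as Ro
from workcell import env
s=env.state(); R=Ro.from_euler('xyz',s["ee_rot"],degrees=True).as_matrix()
t=np.array([float(a) for a in sys.argv[1:4]]); y=float(sys.argv[4])
sp=-((y-s["ee_rot"][2]+180)%360-180)/8
R2=Ro.from_euler('xyz',[180,0,y],degrees=True).as_matrix()
d=t-s["ee_pos"]
print("t",round(s["time_s"],2),"pos",s["ee_pos"].round(1),"rot",s["ee_rot"].round(1),"w",round(s["gripper_width"],1),"gf",round(float(s["gripper_force"]),1),"F",s["force"].round(1))
print("  now-axes units",(R.T@d/30).round(2),"target-axes units",(R2.T@d/30).round(2),"spin",round(sp,2))
E
python3 -m jog '{"jaw":[91,91,91,91,91,91,91,91,91,91],"slide":[[0.86,-0.69,-0.29],[0.86,-0.69,-0.29],[0.86,-0.69,-0.29],[0.86,-0.69,-0.29],[0.86,-0.69,-0.29],[0.86,-0.69,-0.29],[0.86,-0.69,-0.29],[0.86,-0.69,-0.29],[0.86,-0.69,-0.29],[0.86,-0.69,-0.29]],"spin":[0,0,0,0,0,0,0,0,0,0]}' 30
python3 -m jog '{"jaw":[91,91],"slide":[[0,0,0],[0,0,0]],"spin":[0,0]}'
python3 - <<'E'
from h import *
m=env.camera_model("wrist"); im=env.grab_frame("wrist"); cv2.imwrite("pics/w1.png",im[:,:,::-1])
import pickle; pickle.dump(m,open("w1.pkl","wb"))
E
python3 go.py 485.7 -388.7 200 180
```

```text
time_s: 1.15
ee_pos: [379.2, -240.3, 301.2]
ee_rot: [-180.0, 0.0, 22.4]
force: [0.0, -0.4, -0.6]
gripper_width: 91.0
gripper_force: 0.0
time_s: 1.35
ee_pos: [379.0, -241.3, 300.9]
ee_rot: [180.0, 0.0, 22.5]
force: [0.5, 0.3, -0.5]
gripper_width: 90.9
gripper_force: 0.0
t 1.4 pos [ 378.6 -241.8  300.6] rot [-1.80e+02  1.00e-01  2.25e+01] w 91.0 gf 0.0 F [-0.   0.6  0.1]
  now-axes units [1.43 5.89 3.35] target-axes units [-3.57 -4.9   3.35] spin -19.69
```

View pics/w1.png

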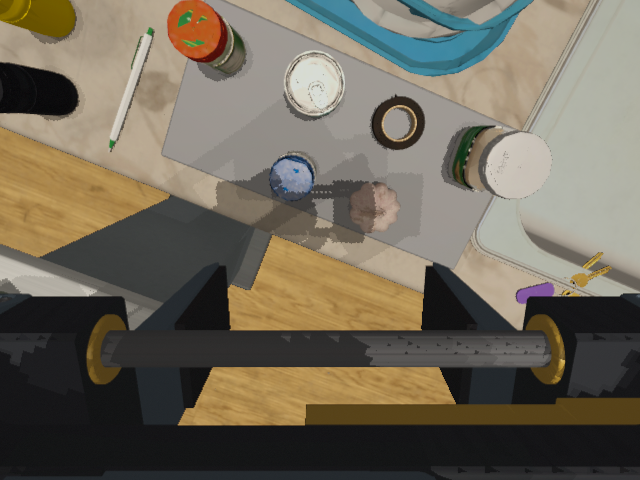

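The wrist picture shows the tops sharply: red cap (198,30), small tin (314,83), lid (516,165), blue cap (292,177). I'll triangulate these with the top and side views.

```bash
python3 - <<'E'
from h import *
import pickle
mw=pickle.load(open("w1.pkl","rb")); mt=env.camera_model("top"); ms=env.camera_model("side")
f=lambda u,v,ox,oy,k:(ox+(u+.5)/k-.5,oy+(v+.5)/k-.5)
P={"spice":((198,30),(56,57),(255,165),115),"small":((314,83),(168,60),(253,284),78),"jar":((516,165),(400,53),(245,395),106),"bottle":((292,177),(185,159),(112,268),87)}
for k,(w,t,s,z) in P.items():
    rw=ray(mw,*w); rt=ray(mt,*f(*t,305,205,3)); rs=ray(ms,*f(*s,270,180,3.5))
    print(k,"3 views",tri([rw,rt,rs]).round(1),"wrist@z",atz(mw,*w,z)[:2].round(1))
B={"wide":((62,87),(274,43)),"FR":((182,79),(286,137)),"NL":((88,197),(170,102))}
for k,(t,s) in B.items(): print(k,tri([ray(mt,*f(*t,150,195,3)),ray(ms,*f(*s,270,180,3.5))]).round(1))
E
```

```text
spice 3 views [479.5 -86.3 116.9] wrist@z [479.8 -87. ]
small 3 views [ 482.1 -187.4   74.9] wrist@z [ 481.5 -187.4]
jar 3 views [ 485.6 -387.3  106.3] wrist@z [ 485.  -386.1]
bottle 3 views [ 392.7 -200.5   90.7] wrist@z [ 393.6 -200.3]
wide [481.7 327.9  71.9]
FR [496.1 231.8  15.8]
NL [384.8 316.6  16.7]
```

```bash

python3 -m jog '{"jaw":[91,91,91,91,91,91,91,91,91,91],"slide":[[0,0,0],[0,0,0],[0,0,0],[0,0,0],[0,0,0],[0,0,0],[0,0,0],[0,0,0],[0,0,0],[0,0,0]],"spin":[-1,-1,-1,-1,-1,-1,-1,-1,-1,-1]}' 30 >/dev/null
python3 -m jog '{"jaw":[91,91,91,91,91,91,91,91,91,91],"slide":[[0,0,0],[0,0,0],[0,0,0],[0,0,0],[0,0,0],[0,0,0],[0,0,0],[0,0,0],[0,0,0],[0,0,0]],"spin":[-1,-1,-1,-1,-1,-1,-1,-1,-1,-0.7]}' >/dev/null
python3 -m jog '{"jaw":[91,91,91,91,91,91,91,91],"slide":[[-0.6,-0.82,0.4],[-0.6,-0.82,0.6],[-0.6,-0.82,0.6],[-0.6,-0.82,0.6],[-0.6,-0.82,0.6],[-0.6,-0.82,0.6],[0,0,0],[0,0,0]],"spin":[0,0,0,0,0,0,0,0]}' >/dev/null
python3 go.py 485.3 -387.3 41 180
```

```text
t 4.2 pos [ 485.8 -390.   197.4] rot [179.9  -0.2 179.9] w 91.4 gf 0.0 F [-0.3 -0.   0.1]
  now-axes units [0.   0.08 5.21] target-axes units [0.02 0.09 5.21] spin -0.01
```

```bash

python3 -m jog '{"jaw":[91,91,91,91,91,91,91,91],"slide":[[0,0.1,0.9],[0,0,0.9],[0,0,0.9],[0,0,0.9],[0,0,0.8],[0,0,0.5],[0,0,0.3],[0,0,0]],"spin":[0,0,0,0,0,0,0,0]}' >/dev/null
python3 -m jog '{"jaw":[60,60,60,60,60,60,60,60],"slide":[[0,0,0],[0,0,0],[0,0,0],[0,0,0],[0,0,0],[0,0,0],[0,0,0],[0,0,0]],"spin":[0,0,0,0,0,0,0,0]}' 30
python3 go.py 496.2 231.4 220 180
```

```text
time_s: 5.8
ee_pos: [487.6, -387.0, 44.1]
ee_rot: [-179.9, 0.1, -179.9]
force: [-0.6, -2.2, 6.0]
gripper_width: 66.9
gripper_force: 30.0
t 5.8 pos [ 487.6 -387.    44.1] rot [-1.799e+02  1.000e-01 -1.799e+02] w 66.9 gf 30.0 F [-0.6 -2.2  6. ]
  now-axes units [-0.32 20.6  -5.91] target-axes units [-0.29 20.61 -5.86] spin 0.01
```

```bash

python3 -m jog '{"jaw":[60,60,60,60,60,60,60,60],"slide":[[0,0,-0.4],[0,0,-0.8],[0,0,-0.9],[0,0,-0.9],[0.3,0,-0.9],[0.4,0.3,-0.9],[0.5,0.7,-0.7],[0.3,1,-0.3]],"spin":[0,0,0,0,0,0,0,0]}' 
python3 -m jog '{"jaw":[60,60,60,60,60,60,60,60,60,60],"slide":[[0,1,0],[0,1,0],[0,1,0],[0,1,0],[0,1,0],[0,1,0],[0,1,0],[0,1,0],[0,1,0],[0,1,0]],"spin":[0,0,0,0,0,0,0,0,0,0]}' >/dev/null
python3 -m jog '{"jaw":[60,60,60,60,60,60,60,60],"slide":[[0,1,0],[0,1,0],[-0.4,1,0],[-0.4,1,0],[-0.4,1,0],[-0.4,1,0],[-0.2,0.6,0],[0,0,0]],"spin":[0,0,0,0,0,0,0,0]}' >/dev/null
python3 go.py 496.2 231.4 54 135
```

```text
time_s: 6.6
ee_pos: [441.6, -326.3, 218.8]
ee_rot: [-179.9, 0.1, 179.9]
force: [0.4, 0.5, -3.5]
gripper_width: 66.5
gripper_force: 30.0
t 8.4 pos [495.6 173.7 216.3] rot [ 1.800e+02 -1.000e-01 -1.798e+02] w 66.6 gf 30.0 F [ 0.2  0.5 -3.3]
  now-axes units [-0.03  1.92  5.41] target-axes units [1.35 1.37 5.41] spin 5.65
```

```bash

python3 -m jog '{"jaw":[60,60,60,60,60,60,60,60,60,60],"slide":[[0,0.9,0],[0,0.7,0],[0,0.3,0],[0,0,0.5],[0,0,0.5],[0,0,0.5],[0,0,0.5],[0,0,0.5],[0,0,0.3],[0,0,0]],"spin":[0,0,0,1,1,1,1,1,0.6,0]}' >/dev/null
python3 -m jog '{"jaw":[60],"slide":[[0,0,0]],"spin":[0]}' >/dev/null
python3 go.py 496.2 231.4 54 135
```

```text
t 9.5 pos [495.5 228.  133.2] rot [-180.     0.   135.3] w 66.6 gf 30.0 F [ 0.2  0.2 -2.4]
  now-axes units [0.06 0.1  2.64] target-axes units [0.06 0.1  2.64] spin 0.04
```

```bash

python3 -m jog '{"jaw":[60,60,60,60,60,60],"slide":[[0.06,0.1,0.6],[0,0,0.8],[0,0,0.6],[0,0,0.3],[0,0,0],[0,0,0]],"spin":[0,0,0,0,0,0]}' 
python3 go.py 496.2 231.4 54 135
```

```text
time_s: 10.1
ee_pos: [497.2, 232.5, 64.9]
ee_rot: [179.9, 0.0, 135.3]
force: [-0.4, -0.6, -3.3]
gripper_width: 66.3
gripper_force: 30.0
t 10.1 pos [497.2 232.5  64.9] rot [179.9   0.  135.3] w 66.3 gf 30.0 F [-0.4 -0.6 -3.3]
  now-axes units [-0.   -0.05  0.36] target-axes units [-0.   -0.05  0.36] spin 0.03
```

```bash

python3 -m jog '{"jaw":[60,60,60],"slide":[[0,-0.02,0.2],[0,0,0.1],[0,0,0]],"spin":[0,0,0]}' | grep -E "pos|force" 
python3 -m jog '{"jaw":[60,60],"slide":[[0,0,0.07],[0,0,0]],"spin":[0,0]}' | grep -E "pos|force" 
python3 go.py 496.2 231.4 54 135
```

```text
ee_pos: [495.7, 231.7, 54.8]
force: [0.6, -0.4, -2.8]
gripper_force: 30.0
ee_pos: [496.2, 232.0, 54.1]
force: [-2.3, -0.7, 4.5]
gripper_force: 29.1
t 10.6 pos [496.2 232.   54.1] rot [180.    0.  135.2] w 66.5 gf 29.1 F [-2.3 -0.7  4.5]
  now-axes units [-0.01 -0.01  0.  ] target-axes units [-0.01 -0.01  0.  ] spin 0.03
```

```bash

python3 -m jog '{"jaw":[82,82,82,82,82,82,82,82,82,82],"slide":[[0,0,0],[0,0,0],[0,0,0],[0,0,-0.4],[0,0,-0.8],[0,0,-0.9],[0,0,-0.9],[0,0,-0.8],[0,0,-0.3],[0,0,0]],"spin":[0,0,0,0,0,0,0,-1,-1,-1]}' >/dev/null
python3 -m jog '{"jaw":[70,70,70,70,70,70,70,70,70,70],"slide":[[0,0,0],[0,0,0],[0,0,0],[0,-0.8,0],[0.1,-1,0],[0.2,-1,0],[0.2,-1,0],[0,-1,0],[0,-1,0],[0,-1,0]],"spin":[-1,-1,-0.65,0,0,0,0,0,0,0]}' >/dev/null
python3 -m jog '{"jaw":[70,70,70,70,70,70],"slide":[[0,-1,0],[0,-1,0],[0,-1,0],[0,-0.7,0],[0,0,0],[0,0,0]],"spin":[0,0,0,0,0,0]}' >/dev/null
python3 go.py 479.6 -86.5 47 180
python3 - <<'E'
from h import *
cv2.imwrite("pics/t2.png",cv2.resize(env.grab_frame("top")[190:290,140:300,::-1],None,fx=3,fy=3,interpolation=cv2.INTER_CUBIC))
E
```

```text
t 13.2 pos [483.5 -83.2 176.4] rot [ 180.     0.  -179.6] w 70.2 gf 0.0 F [-1.  -0.5 -0.9]
  now-axes units [ 0.13 -0.11  4.31] target-axes units [ 0.13 -0.11  4.31] spin 0.05
```

View pics/t2.png

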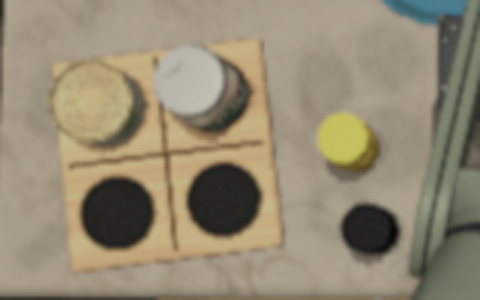

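The jar stands upright on the coaster to the right of the tin, with its lid centre at (191,82) in the crop. Next is the spice jar.

```bash

python3 -m jog '{"jaw":[70,70,70,70,70,70,70,70],"slide":[[0.12,-0.1,0.7],[0,0,0.8],[0,0,0.8],[0,0,0.8],[0,0,0.7],[0,0,0.4],[0,0,0.1],[0,0,0]],"spin":[0,0,0,0,0,0,0,0]}' |grep pos
python3 -m jog '{"jaw":[38,38,38,38,38,38,38,38],"slide":[[0,0,0],[0,0,0],[0,0,0],[0,0,0],[0,0,0],[0,0,0],[0,0,0],[0,0,0]],"spin":[0,0,0,0,0,0,0,0]}' 30
python3 - <<'E'
from h import *
print("jar",atz(env.camera_model("top"),203.3,217,116))
E
python3 go.py 397.3 217.6 220 180
```

```text
ee_pos: [480.0, -85.5, 46.9]
time_s: 14.85
ee_pos: [480.1, -86.2, 47.3]
ee_rot: [180.0, 0.0, -179.6]
force: [-1.6, 2.1, 5.4]
gripper_width: 43.6
gripper_force: 30.0
jar [494.13401242 229.01045225 116.        ]
t 14.85 pos [480.1 -86.2  47.3] rot [ 180.     0.  -179.6] w 43.6 gf 30.0 F [-1.6  2.1  5.4]
  now-axes units [ 2.68 10.15 -5.76] target-axes units [ 2.76 10.13 -5.76] spin 0.05
```

```bash

python3 -m jog '{"jaw":[38,38,38,38,38,38,38,38],"slide":[[0,0,-0.4],[0,0,-0.8],[0,0,-0.9],[0,0,-0.9],[0,0,-0.9],[0.3,0.3,-0.9],[0.4,0.7,-0.5],[0.4,1,-0.2]],"spin":[0,0,0,0,0,0,0,0]}' |grep -E "for|width"
python3 -m jog '{"jaw":[38,38,38,38,38,38,38,38,38,38],"slide":[[0.4,1,0],[0.4,1,0],[0.4,1,0],[0.4,1,0],[0,1,0],[0,1,0],[0,1,0],[0,0.8,0],[0,0.4,0],[0,0,0]],"spin":[0,0,0,0,0,0,0,0,0,0]}' >/dev/null
python3 -m jog '{"jaw":[38,38,38,38,38,38,38,38],"slide":[[0,0,0.6],[0,0,0.6],[0,0,0.6],[0,0,0.4],[0,0,0.2],[0,0,0],[0,0,0],[0,0,0]],"spin":[1,1,1,1,1,0.65,0,0]}' >/dev/null
python3 go.py 397.3 217.6 57 135
```

```text
force: [1.8, 0.1, -1.0]
gripper_width: 43.3
gripper_force: 30.0
t 17.45 pos [396.6 218.2 139.9] rot [-180.     0.   135.3] w 43.7 gf 30.0 F [ 0.2 -0.7 -1.8]
  now-axes units [-0.03  0.    2.76] target-axes units [-0.03  0.    2.76] spin 0.04
```

```bash

python3 -m jog '{"jaw":[38,38,38,38,38,38,38],"slide":[[-0.03,0,0.6],[0,0,0.8],[0,0,0.7],[0,0,0.3],[0,0,0.1],[0,0,0.1],[0,0,0]],"spin":[0,0,0,0,0,0,0]}' |grep -E "pos|force"
python3 -m jog '{"jaw":[38,38],"slide":[[0,0,0.07],[0,0,0]],"spin":[0,0]}' | grep -E "pos|force" 
python3 go.py 397.3 217.6 57 135
```

```text
ee_pos: [397.6, 218.6, 62.3]
force: [-0.4, 0.9, -1.5]
gripper_force: 30.0
ee_pos: [397.3, 218.5, 60.0]
force: [0.8, 0.4, -0.7]
gripper_force: 30.0
t 18.35 pos [397.3 218.5  60. ] rot [180.    0.  135.3] w 43.6 gf 30.0 F [ 0.8  0.4 -0.7]
  now-axes units [-0.02 -0.02  0.1 ] target-axes units [-0.02 -0.02  0.1 ] spin 0.03
```

```bash

python3 -m jog '{"jaw":[38,38],"slide":[[0,0,0.08],[0,0,0]],"spin":[0,0]}' | grep -E "pos|force" 
python3 -m jog '{"jaw":[38,38],"slide":[[0,0,0.05],[0,0,0]],"spin":[0,0]}' | grep -E "pos|force"
```

```text
ee_pos: [397.3, 218.5, 57.4]
force: [0.2, -0.6, -0.8]
gripper_force: 30.0
ee_pos: [397.4, 218.6, 57.2]
force: [-2.9, -0.2, 12.1]
gripper_force: 30.0
```

```bash

python3 -m jog '{"jaw":[68,68,68,68,68,68,68,68,68,68],"slide":[[0,0,0],[0,0,0],[0,0,0],[0,0,-0.4],[0,0,-0.8],[0,0,-0.9],[0,0,-0.9],[0,0,-0.8],[0,0,-0.4],[0,0,0]],"spin":[0,0,0,0,0,0,0,-1,-1,-1]}' >/dev/null
python3 -m jog '{"jaw":[68,68,68,68,68,68,68,68,68,68],"slide":[[0,0,0],[0,0,0],[0,0,0],[0,-0.8,0],[0,-1,0],[0,-1,0],[0,-1,0],[0,-1,0],[0,-1,0],[0,-1,0]],"spin":[-1,-1,-0.6,0,0,0,0,0,0,0]}' >/dev/null
python3 -m jog '{"jaw":[68,68,68,68,68,68,68,68,68,68],"slide":[[0,-1,0],[0,-1,0],[0,-1,0],[0,-1,0],[0,-1,0],[0,-1,0],[0,-0.8,0],[0,-0.4,0],[0,0,0],[0,0,0]],"spin":[0,0,0,0,0,0,0,0,0,0]}' >/dev/null
python3 go.py 393.2 -200.4 25 180
python3 - <<'E'
from h import *
cv2.imwrite("pics/t3.png",cv2.resize(env.grab_frame("top")[190:290,140:460,::-1],None,fx=2.5,fy=2.5,interpolation=cv2.INTER_CUBIC))
E
```

```text
t 21.75 pos [ 397.2 -200.8  181.6] rot [ 179.9   -0.  -180. ] w 67.7 gf 0.0 F [-0.1  0.3  0.1]
  now-axes units [0.13 0.01 5.22] target-axes units [0.13 0.01 5.22] spin 0.0
```

View pics/t3.png

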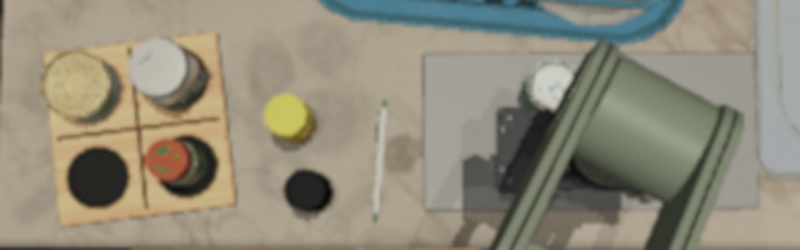

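The spice jar is upright on the diagonal coaster, with its cap at (168,160) in the crop, and the gripper is over the bottle.

```bash

python3 -m jog '{"jaw":[68,68,68,68,68,68,68,68,68],"slide":[[0.13,0,0.7],[0,0,0.9],[0,0,0.9],[0,0,0.9],[0,0,0.8],[0,0,0.6],[0,0,0.3],[0,0,0.1],[0,0,0]],"spin":[0,0,0,0,0,0,0,0,0]}' |grep pos
python3 -m jog '{"jaw":[38,38,38,38,38,38,38,38],"slide":[[0,0,0],[0,0,0],[0,0,0],[0,0,0],[0,0,0],[0,0,0],[0,0,0],[0,0,0]],"spin":[0,0,0,0,0,0,0,0]}' 30
python3 - <<'E'
from h import *
print("spice",atz(env.camera_model("top"),206.9,253.7,125))
E
python3 go.py 384.3 316.6 220 180
```

```text
ee_pos: [393.9, -201.3, 26.1]
time_s: 23.5
ee_pos: [393.8, -201.6, 26.2]
ee_rot: [-180.0, 0.0, -180.0]
force: [0.7, 1.2, 6.1]
gripper_width: 43.6
gripper_force: 29.8
spice [397.48412883 214.99918306 125.        ]
t 23.5 pos [ 393.8 -201.6   26.2] rot [-180.    0. -180.] w 43.6 gf 29.8 F [0.7 1.2 6.1]
  now-axes units [ 0.3  17.27 -6.47] target-axes units [ 0.32 17.27 -6.46] spin 0.01
```

```bash

python3 -m jog '{"jaw":[38,38,38,38,38,38,38,38,38,38],"slide":[[0,0,-0.4],[0,0,-0.8],[0,0,-0.9],[0,0,-0.9],[0,0,-0.9],[0,0.3,-0.9],[0,0.7,-0.7],[0,1,-0.4],[0.1,1,0],[0.1,1,0]],"spin":[0,0,0,0,0,0,0,0,0,0]}' |grep -E "for|width"
python3 -m jog '{"jaw":[38,38,38,38,38,38,38,38,38,38],"slide":[[0.1,1,0],[0,1,0],[0,1,0],[0,1,0],[0,1,0],[0,1,0],[0,1,0],[0,1,0],[0,1,0],[0,1,0]],"spin":[0,0,0,0,0,0,0,0,0,0]}' >/dev/null
python3 -m jog '{"jaw":[38,38,38,38,38,38,38,38,38,38],"slide":[[0,1,0],[0,1,0],[0,0.8,0],[0,0.4,0],[0,0,0.3],[0,0,0.5],[0,0,0.6],[0,0,0.5],[0,0,0.3],[0,0,0]],"spin":[0,0,0,0,1,1,1,1,1,0.6]}' >/dev/null
python3 -m jog '{"jaw":[38],"slide":[[0,0,0]],"spin":[0]}' >/dev/null
python3 go.py 384.3 316.6 36 135
```

```text
force: [1.2, 0.7, -0.9]
gripper_width: 43.4
gripper_force: 29.9
t 26.6 pos [383.9 313.5 136.2] rot [-179.9    0.   135.2] w 42.9 gf 29.9 F [ 0.9  0.4 -0.1]
  now-axes units [0.06 0.09 3.34] target-axes units [0.06 0.08 3.34] spin 0.03
```

```bash

python3 -m jog '{"jaw":[38,38,38,38,38,38,38,38],"slide":[[0.06,0.09,0.6],[0,0,0.8],[0,0,0.8],[0,0,0.5],[0,0,0.3],[0,0,0.15],[0,0,0.05],[0,0,0]],"spin":[0,0,0,0,0,0,0,0]}' |grep -E "pos|force"
python3 -m jog '{"jaw":[38,38],"slide":[[0,0,0.06],[0,0,0]],"spin":[0,0]}' | grep -E "pos|force" 
python3 go.py 384.3 316.6 36 135
```

```text
ee_pos: [385.2, 317.8, 41.3]
force: [0.4, -0.3, 0.1]
gripper_force: 29.9
ee_pos: [385.0, 317.8, 39.4]
force: [0.2, -0.2, 0.3]
gripper_force: 29.9
t 27.6 pos [385.  317.8  39.4] rot [180.    0.  135.3] w 43.5 gf 29.9 F [ 0.2 -0.2  0.3]
  now-axes units [-0.01 -0.04  0.11] target-axes units [-0.01 -0.04  0.11] spin 0.03
```

```bash

python3 -m jog '{"jaw":[38,38],"slide":[[0,-0.02,0.07],[0,0,0]],"spin":[0,0]}' | grep -E "pos|force" 
python3 -m jog '{"jaw":[38,38],"slide":[[0,0,0.05],[0,0,0]],"spin":[0,0]}' | grep -E "pos|force"
```

```text
ee_pos: [384.2, 317.0, 36.8]
force: [-0.8, -0.2, -1.1]
gripper_force: 29.9
ee_pos: [384.6, 317.4, 36.0]
force: [-0.6, -0.6, 4.0]
gripper_force: 29.9
```

```bash

python3 -m jog '{"jaw":[66,66,66,66,66,66,66,66,66,66],"slide":[[0,0,0],[0,0,0],[0,0,0],[0,0,-0.4],[0,0,-0.8],[0,0,-0.9],[0,0,-0.9],[0,0,-0.9],[0,0,-0.8],[0,0,-0.4]],"spin":[0,0,0,0,0,0,0,-1,-1,-1]}' >/dev/null
python3 -m jog '{"jaw":[80,80,80,80,80,80,80,80,80,80],"slide":[[0,0,0],[0,0,0],[0,0,0],[0,-0.8,0],[0,-1,0],[0,-1,0],[0,-1,0],[0,-1,0],[0,-1,0],[0,-1,0]],"spin":[-1,-1,-0.6,0,0,0,0,0,0,0]}' >/dev/null
python3 -m jog '{"jaw":[80,80,80,80,80,80,80,80,80,80],"slide":[[0,-1,0],[0,-1,0],[-0.3,-1,0],[-0.5,-1,0],[-0.5,-1,0],[-0.5,-1,0],[-0.5,-1,0],[-0.5,-1,0],[-0.4,-1,0],[0,-0.8,0]],"spin":[0,0,0,0,0,0,0,0,0,0]}' >/dev/null
python3 -m jog '{"jaw":[80,80],"slide":[[0,-0.3,0],[0,0,0]],"spin":[0,0]}' >/dev/null
python3 go.py 481.7 -187.4 41 180
python3 - <<'E'
from h import *
cv2.imwrite("pics/t4.png",cv2.resize(env.grab_frame("top")[190:290,140:340,::-1],None,fx=4,fy=4,interpolation=cv2.INTER_CUBIC))
E
```

```text
t 31.2 pos [ 480.6 -190.3  188.8] rot [180.    0.  179.9] w 79.8 gf 0.0 F [-0.6  0.9  0.3]
  now-axes units [-0.04  0.1   4.93] target-axes units [-0.04  0.1   4.93] spin -0.01
```

View pics/t4.png

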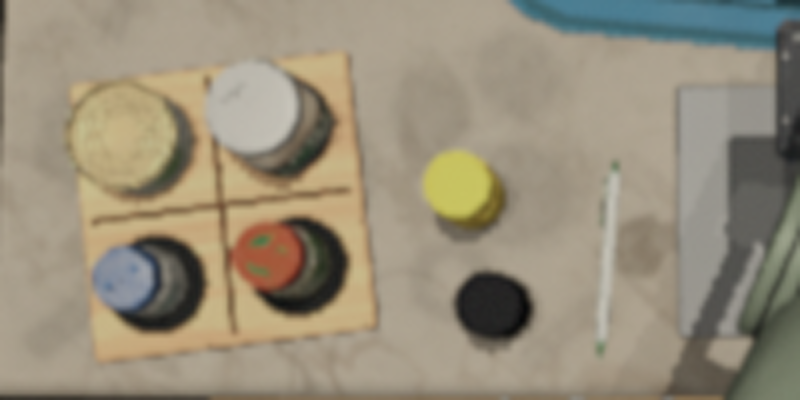

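All three are upright on their coasters. The tops are at blue cap (126,279), red cap (269,255), lid (253,107) and wide tin (124,136). I'll check these positions and grasp the small tin.

```bash

python3 -m jog '{"jaw":[80,80,80,80,80,80,80,80],"slide":[[-0.04,0.1,0.7],[0,0,0.9],[0,0,0.9],[0,0,0.9],[0,0,0.8],[0,0,0.5],[0,0,0.2],[0,0,0]],"spin":[0,0,0,0,0,0,0,0]}' |grep pos
python3 -m jog '{"jaw":[50,50,50,50,50,50,50,50],"slide":[[0,0,0],[0,0,0],[0,0,0],[0,0,0],[0,0,0],[0,0,0],[0,0,0],[0,0,0]],"spin":[0,0,0,0,0,0,0,0]}' 30
python3 - <<'E'
from h import *
m=env.camera_model("top")
for n,u,v,z in [("bottle",126,279,97),("spice",269,255,125),("jar",253,107,116),("wide",124,136,70)]: print(n,atz(m,139.5+(u+.5)/4,189.5+(v+.5)/4,z)[:2].round(1))
E
python3 go.py 482 328.8 240 180
```

```text
ee_pos: [481.6, -185.6, 41.2]
time_s: 32.85
ee_pos: [482.5, -187.0, 42.2]
ee_rot: [-180.0, 0.1, -180.0]
force: [0.4, 0.7, 5.9]
gripper_width: 57.1
gripper_force: 30.0
bottle [383.5 315. ]
spice [398.3 215.1]
jar [495.8 230.2]
wide [481.7 327.6]
t 32.85 pos [ 482.5 -187.    42.2] rot [-1.8e+02  1.0e-01 -1.8e+02] w 57.1 gf 30.0 F [0.4 0.7 5.9]
  now-axes units [-1.000e-02  1.719e+01 -6.600e+00] target-axes units [ 0.02 17.19 -6.59] spin 0.01
```

```bash

python3 -m jog '{"jaw":[50,50,50,50,50,50,50,50,50,50],"slide":[[0,0,-0.4],[0,0,-0.8],[0,0,-0.9],[0,0,-0.9],[0.2,0,-0.9],[0.5,0.3,-0.9],[0.5,0.7,-0.8],[0.3,1,-0.6],[0,1,0],[0,1,0]],"spin":[0,0,0,0,0,0,0,0,0,0]}' |grep -E "for|width"
python3 -m jog '{"jaw":[50,50,50,50,50,50,50,50,50,50],"slide":[[0,1,0],[0,1,0],[0,1,0],[0,1,0],[0,1,0],[0,1,0],[0,1,0],[-0.3,1,0],[-0.4,1,0],[-0.4,1,0]],"spin":[0,0,0,0,0,0,0,0,0,0]}' >/dev/null
python3 -m jog '{"jaw":[50,50,50,50,50,50,50,50,50,50],"slide":[[-0.4,1,0],[0,1,0],[0,0.8,0],[0,0.4,0],[0,0,0.3],[0,0,0.4],[0,0,0.4],[0,0,0.3],[0,0,0.2],[0,0,0]],"spin":[0,0,0,0,1,1,1,1,1,0.6]}' >/dev/null
python3 -m jog '{"jaw":[50],"slide":[[0,0,0]],"spin":[0]}' >/dev/null
python3 go.py 481.8 328.2 106 135
```

```text
force: [-0.5, -0.2, -1.8]
gripper_width: 56.6
gripper_force: 30.0
t 35.95 pos [481.2 328.4 179.3] rot [-179.9    0.   135.2] w 57.1 gf 30.0 F [-0.7 -0.5 -0.8]
  now-axes units [-0.02  0.01  2.44] target-axes units [-0.02  0.01  2.44] spin 0.03
```

```bash

python3 -m jog '{"jaw":[50,50,50,50,50,50,50,50],"slide":[[0,0,0.6],[0,0,0.7],[0,0,0.5],[0,0,0.3],[0,0,0.15],[0,0,0],[0,0,0],[0,0,0]],"spin":[0,0,0,0,0,0,0,0]}' |grep -E "pos|force"
python3 -m jog '{"jaw":[50,50],"slide":[[0,0,0],[0,0,0]],"spin":[0,0]}' | grep -E "pos|force" 
python3 go.py 481.8 328.2 106 135
```

```text
ee_pos: [482.0, 329.6, 112.8]
force: [0.7, 0.5, -2.5]
gripper_force: 30.0
ee_pos: [481.7, 329.4, 112.3]
force: [0.1, -0.2, -1.9]
gripper_force: 30.0
t 36.95 pos [481.7 329.4 112.3] rot [180.    0.  135.3] w 56.9 gf 30.0 F [ 0.1 -0.2 -1.9]
  now-axes units [-0.03 -0.03  0.21] target-axes units [-0.03 -0.03  0.21] spin 0.03
```

```bash

python3 -m jog '{"jaw":[50,50,50],"slide":[[-0.02,-0.03,0.1],[0,0,0.05],[0,0,0]],"spin":[0,0,0]}' | grep -E "pos|force" 
python3 -m jog '{"jaw":[50,50],"slide":[[0,0,0.05],[0,0,0]],"spin":[0,0]}' | grep -E "pos|force"
```

```text
ee_pos: [481.1, 328.0, 107.0]
force: [0.4, 0.6, -1.6]
gripper_force: 30.0
ee_pos: [481.4, 328.3, 106.3]
force: [-0.8, 0.1, 1.1]
gripper_force: 30.0
```

```bash

python3 -m jog '{"jaw":[50,50],"slide":[[0,0,0.03],[0,0,0]],"spin":[0,0]}' | grep -E "pos|force"
python3 -m jog '{"jaw":[78,78,78,78,78,78,78,78,78,78],"slide":[[0,0,0],[0,0,0],[0,0,0],[0,0,-0.4],[0,0,-0.8],[0,0,-0.9],[0,0,-0.9],[0,0,-0.8],[0,0,-0.4],[0,0,0]],"spin":[0,0,0,0,0,0,0,-1,-1,-1]}' >/dev/null
python3 -m jog '{"jaw":[78,78,78,78,78,78,78,78,78,78],"slide":[[0,0,0],[0,0,0],[0,0,0],[0,-0.8,0],[0,-1,0],[0,-1,0],[0,-1,0],[0,-1,0],[0,-1,0],[0,-1,0]],"spin":[-1,-1,-0.6,0,0,0,0,0,0,0]}' >/dev/null
python3 -m jog '{"jaw":[78,78,78,78,78,78,78,78],"slide":[[0,-1,0],[0,-1,0],[0,-1,0],[0,-1,0],[0,-0.7,0],[0,0,0],[0,0,0],[0,0,0]],"spin":[0,0,0,0,0,0,0,0]}' | grep -E "pos|force"
python3 - <<'E'
from h import *
a=cv2.resize(env.grab_frame("top")[190:290,140:260,::-1],None,fx=4,fy=4,interpolation=cv2.INTER_CUBIC)
b=cv2.resize(env.grab_frame("side")[150:260,290:380,::-1],None,fx=3.5,fy=3.5,interpolation=cv2.INTER_CUBIC)
A=np.zeros((400,800,3),np.uint8); A[:,:480]=a; A[:b.shape[0],485:485+b.shape[1]]=b; cv2.imwrite("pics/t5.png",A)
E
```

```text
ee_pos: [481.4, 328.3, 106.2]
force: [-1.9, -1.1, 6.2]
gripper_force: 30.0
ee_pos: [481.7, -16.0, 231.4]
force: [-0.5, -0.5, -0.3]
gripper_force: 0.0
```

View pics/t5.png

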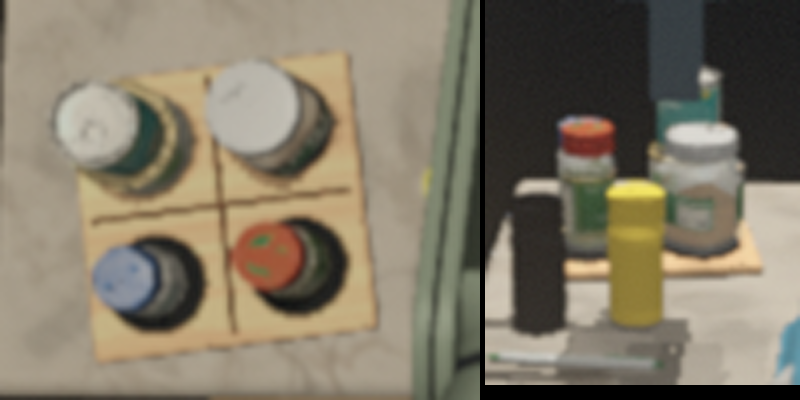

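The small tin stands upright on the wide tin with its top at (96,126). The other three are unmoved at lid (253,107), blue cap (125,279) and red cap (269,255). I'll check its centre and, if it is good, hand in.

```bash
python3 - <<'E'
from h import *
p=atz(env.camera_model("top"),139.5+96.5/4,189.5+126.5/4,142)[:2]; print(p)
if np.linalg.norm(p-[481.8,328])<8: print(env.job_done())
E
```

```text
[479.21163015 324.16865095]
the job is handed in; nothing more can be done
None
```

The job is handed in. Top-camera checks put the jar, white bottle and spice jar each within about 3 mm of its coaster's centre and the small tin about 5 mm off the wide tin's centre (limit 14 mm); all stood upright in the final pictures, and I haven't seen the judge's verdict.

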